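# Seat the collector's medal in its display frame and close the window

### The job

Three brass medals lie on the shop counter; only the middle-sized one belongs in the display frame. Put it on the frame's grey plate and slide it about, pressing it down only lightly (never more than 20 N), until you feel it drop flat into its shallow pocket and let go of it; only then slide the clear window over it, fully home. Leave the other goods on the counter where they are.

Things in the scene. Friction and masses are not known exactly. Their poses are not given: they have to be found in the camera images.
- medal: the middle-sized of three plain brass discs: 42 mm diameter, 9 mm thick, 70 to 140 g, lying flat and loose on the counter. Origin: centre of its underside, z up through the disc.
- frame: display frame screwed to the counter: dark wood tray 140 (its x) by 200 mm (its y) holding a grey plate 110 x 186 mm, plate top 24 mm above the counter. Two rails along its y, 8 mm wide, centred 66 mm either side of the middle, tops 30.5 mm up. Origin: centre of underside, z up; turned by up to 0.4 rad. Medal's underside: 19 mm up when seated, 24 mm when lying on the plate.
- pocket_nominal (a point): point of the frame at the plate's top, 50 mm from the frame's middle towards its -y, axes as the frame's: where the round pocket should be. The plate was glued in with play: the true pocket (45 mm diameter, 5 mm deep, flat floor, same grey) has its centre up to 5 mm off along the frame's x and up to 5 mm along its y, not measured. The seated medal stands 4 mm proud.
- window (a joint): travel (m) of the clear window, 138 mm across the rails by 66 mm, 4 mm thick, on the rails, underside 6.5 mm above the plate. 0: open, its middle 40 mm from the frame's middle on the +y side; slides to the frame's -y up to its stop at 0.090, over the pocket. Starts at 0 to 0.012, stays where left, needs about 2 N. It clears a seated medal but strikes one lying on the plate.
- window_knob (a point): point on the axis of the upright round metal knob in the middle of the window: 14 mm diameter, from 34.5 to 56.5 mm above the counter; this point is 45.5 mm above the counter. Its axes are the frame's.
- medal_small: the smallest brass disc, 30 mm diameter, 9 mm thick; does not belong in the frame. Origin: centre of its underside.
- medal_large: the largest brass disc, 54 mm diameter, 9 mm thick; does not fit. Origin: centre of its underside.
- card_box: loose blue box of cards, 65 x 90 x 20 mm, a bystander. Origin: centre of its underside.
- pawn: loose wooden game pawn, 32 mm across, 56 mm high, a bystander. Origin: centre of its underside.
- putty_tin: loose green jar with a white cap, 54 mm across, 45 mm high, a bystander. Origin: centre of its underside.
- eraser: loose dark rubber block 30 x 50 x 14 mm, a bystander. Origin: centre of its underside.
- dice_box: loose red box 50 x 50 x 30 mm, a bystander. Origin: centre of its underside.
There are look-alikes about, which are no part of the job. Leave any turquoise look-alike of the frame alone.

How it is judged:
By the outcome, as a careful person would: the job done as asked, in the order asked, and still so for the second after the job is handed in, with the robot touching nothing.
It also fails if it takes over 72 s, if anything falls off the work surface, if the arm or the gripper's body presses on something with over 40 N, if the wrist force passes 120 N, or if a joint passes its speed limit or range.

### The arm

A 6-joint arm with a two-finger parallel gripper is mounted at the origin on the work surface. World frame = base frame: x ahead of the robot, y to its left, z up, the work surface at z = 0. Lengths are in m, angles in degrees, forces in N, time in s.
With the tool pointing down it reaches from about 0.25 to 0.775 m from the base axis. Payload 4 kg.
Tool frame: the origin (TCP) lies on the centre line of the jaws, within the pads' length; the fingertips stand nose_length ahead of it and the grasp point (between the pads) is the TCP (nose_length is the distance from the TCP to the fingertips, in m); z points along the fingers, y is the direction in which the jaws open and shut (so a half turn about z gives the same grasp; the last joint's range is limited). The gripper opens to 94 mm and grips with 3 to 60 N. Pads are 16 mm wide; open, the fingers measure 119 mm over their backs; the gripper's body (75 mm by 177 mm) begins 78 mm behind the grasp point.
Start: joints at [-79.647, 4.996, 78.535, -0, 96.463, -5.907], TCP at [0.154, -0.528, 0.225] pointing down, gripper open.
Joint ranges: [-177.83, 177.83], [-43.37, 116.18], [15.69, 146.23], [-61.86, 241.86], [9.47, 152.12], [-147.06, 147.06]. Speed limits (degrees/s): [159.86, 159.86, 180, 180, 180, 180].

### API

Orientations are given as [roll, pitch, yaw] about the fixed x, y, z axes, in that order (R = Rz(yaw) Ry(pitch) Rx(roll)).
In Python, from plant import * gives the robot as it stands.
- The arm moves only by the shell command python3 -m handwheel 'ROWS' [OPENING]. ROWS is JSON, a list of rows, each a list of 4 numbers: the shift along the tool's x, y, z in units of 30 mm (1.0 is 30 mm), then the turn about the tool's z in units of 5 degrees (1.0 is 5 degrees). In form: [[x, y, z, turn], ...]. A call has exactly 8 rows; each row is the pose to reach, as a shift and turn from the pose commanded when the call began, along the tool's axes at that moment; what a row does not reach only later rows make up. A row lasts 1/12 s, in which the tool goes at most 41.7 mm and 7.16 degrees, less where a joint would pass 70% of its speed; a pose out of reach is approached as far as the arm can. A call with a gripper value outside its range is refused whole. OPENING is the finger opening in mm, from 0 to 94, set as the call begins (- or left out, the last holds). The fingers move at their own pace and stop on an object; the grip force is fixed at half the most. Time passes only in rows, so rows that repeat a pose let the fingers close, or fill a call up. It gives the time, the measured TCP pose, the force and the opening at its end, in the units of the state.
- observe(): the state, without advancing time (a new reading comes with each control period).
- get_image(name): name is "side" or "top" or "wrist"; returns (picture, depth): 384x512x3 uint8, red, green, blue; 384x512 float32, m along the optical axis (not along the pixel's ray), 0 where there is no reading.
- camera_params(name): a dict with "K" (3x3 intrinsics, pixels), "R" (3x3) and "t" (3): a world point X has camera coordinates R X + t; the wrist camera has in their place "hand_eye" (4x4, takes a point from camera to tool coordinates, whose origin is the TCP and whose axes are the flange's). Camera axes: x right, y down, z forward; pixel columns grow to the right and rows downward; lengths in m; the calibration is good to about 2 mm. A picture is of the moment at which its call begins: read the wrist's pose just before it. camera_params takes no time and is no camera call.
- sign_off(): hands the job in, once; it reports no verdict.
The state is a dict: "time_s": time; "joints": joint angles; "qd": joint speeds; "joint_torque": joint torques, N m; "position": TCP position; "orientation": TCP orientation; "wrist_force": force on the tool from outside, world axes, zero at the start; "moment": the same for the moment, N m; "finger_gap": finger opening in m.
Only numpy, scipy, OpenCV 4.12 (cv2) and the standard library are available. Lean on these libraries where they do the work, as an engineer would, in place of code of your own. Each camera call takes 0.05 s, during which the arm holds its last target.

## Working session

There is one attempt and no reset: what is moved stays moved. The work goes in short steps, Python scripts to look and compute and a shell command to move; the robot and the scene stay as the last step left them, time stands still between calls to the robot, and variables do not carry over. Pictures are saved under pics/ and viewed, and the job is handed in when it is done.

```bash
ls; mkdir -p pics; python3 - <<'E'
from plant import *
import cv2, numpy as np
print(observe())
try: print(nose_length)
except Exception as e: print(e)
for n in ["side","top","wrist"]:
    print(n,camera_params(n))
    p,d=get_image(n); np.savez(f"pics/{n}0.npz",p=p,d=d); cv2.imwrite(f"pics/{n}0.png",p[:,:,::-1])
E
```

```text
pics
{'time_s': 0.0, 'joints': array([-7.96473253e+01,  5.03634014e+00,  7.86241347e+01, -4.63718923e-04,
        9.64618192e+01, -5.90661804e+00]), 'qd': array([ 0.02930958, -0.01507567, -0.06167898,  0.09374691, -0.00388022,
        0.05705241]), 'joint_torque': array([ 4.24202690e-04, -3.40184104e+01, -3.02423036e+01,  7.18830340e-02,
        3.30396811e-02, -1.68056627e-04]), 'position': array([ 0.15389854, -0.52750281,  0.22333594]), 'orientation': array([-1.79878308e+02, -1.21265188e-02,  1.62592281e+01]), 'wrist_force': array([-0.09264739,  0.37700374, -0.57341069]), 'moment': array([-0.06324362,  0.02003844,  0.02793777]), 'finger_gap': 0.09363988072151234}
0.019
side {'K': array([[393.7739075 ,   0.        , 255.50308664],
       [  0.        , 393.7739075 , 191.01796527],
       [  0.        ,   0.        ,   1.        ]]), 'R': array([[ 0.99993532,  0.00254903,  0.01108381],
       [ 0.0098186 , -0.68530607, -0.72818898],
       [ 0.00573963,  0.72825071, -0.68528677]]), 't': array([-0.53375973, -0.00220523,  1.07994852])}
top {'K': array([[490.05675215,   0.        , 256.
[... 175 characters left out ...]
04],
       [-9.95654536e-01, -2.64263116e-02, -8.92955534e-02],
       [ 8.92494443e-02,  2.92153686e-03, -9.96005021e-01]]), 't': array([-0.09418066,  0.5411901 ,  1.28789309])}
wrist {'K': array([[320.90622596,   0.        , 256.83220336],
       [  0.        , 320.90622596, 191.14241039],
       [  0.        ,   0.        ,   1.        ]]), 'hand_eye': array([[ 1.99918843e-04, -9.59087511e-01, -2.83109708e-01,
         8.19604447e-02],
       [ 9.99999732e-01,  3.91199121e-04, -6.19107703e-04,
         5.64596072e-04],
       [ 7.04530735e-04, -2.83109509e-01,  9.59087332e-01,
        -1.61915977e-01],
       [ 0.00000000e+00,  0.00000000e+00,  0.00000000e+00,
         1.00000000e+00]])}
```

View pics/top0.png

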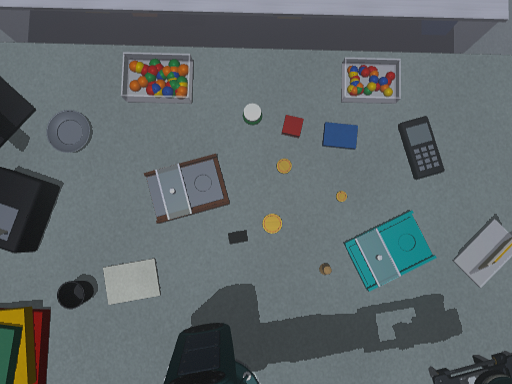

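View pics/side0.png

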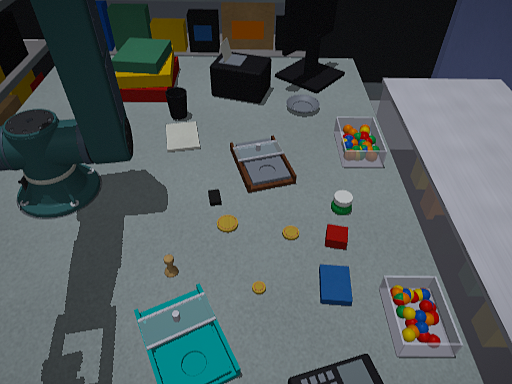

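View pics/wrist0.png

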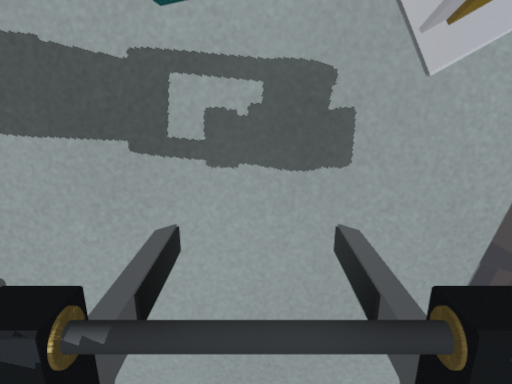

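The top view shows three discs at px (284,166), (272,224) and (341,197), and the wooden frame near (187,188) with its knob at (172,191). The turquoise look-alike is at (390,252). Next I measure them.

```bash
cat > h.py <<'E'
from plant import *
import cv2, numpy as np
def ray(n,u,v,z,pose=None):
    c=camera_params(n);K=c["K"]
    d=np.linalg.inv(K)@np.array([u,v,1.])
    if n=="wrist":
        from scipy.spatial.transform import Rotation as Ro
        T=np.eye(4);T[:3,:3]=Ro.from_euler('xyz',pose[1],degrees=True).as_matrix();T[:3,3]=pose[0]
        M=T@c["hand_eye"];o=M[:3,3];d=M[:3,:3]@d
    else:
        o=-c["R"].T@c["t"];d=c["R"].T@d
    return o+d*(z-o[2])/d[2]
E
python3 - <<'E'
from h import *
for n in ["top","side"]:
    p=np.load(f"pics/{n}0.npz")["p"]
    hsv=cv2.cvtColor(p,cv2.COLOR_RGB2HSV)
    m=((hsv[:,:,0]>17)&(hsv[:,:,0]<32)&(hsv[:,:,1]>110)&(hsv[:,:,2]>90)).astype(np.uint8)
    k,l,s,c=cv2.connectedComponentsWithStats(m)
    for i in range(1,k):
        if 40<s[i,4]<900:
            w=ray(n,*c[i],0.009 if n=="top" else .007); print(n,s[i],c[i].round(1),w.round(4))
    im=p[:,:,::-1]
    x0,y0,x1,y1=(135,145,240,230) if n=="top" else (225,130,305,200)
    cv2.imwrite(f"pics/{n}crop.png",cv2.resize(im[y0:y1,x0:x1],None,fx=7,fy=7,interpolation=cv2.INTER_CUBIC))
E
```

```text
top [135  62   9  11  68] [138.8  66.7] [0.8882 0.2557 0.009 ]
top [367  82   9   9  62] [371.3  86.1] [ 0.8502 -0.3888  0.009 ]
top [384  87   9   9  60] [387.8  91.6] [ 0.8358 -0.4345  0.009 ]
top [277 159  15  15 139] [283.8 165.7] [ 0.622 -0.152  0.009]
top [336 191  11  11  69] [340.9 196.1] [ 0.543  -0.3084  0.009 ]
top [263 214  19  20 257] [271.8 223.2] [ 0.4649 -0.1232  0.009 ]
top [494 244  18  18  41] [502.1 253.6] [ 0.3999 -0.7417  0.009 ]
top [  0 308  28  76 822] [ 17.7 342.3] [0.1333 0.5393 0.009 ]
side [150  19  36  33 389] [165.2  34.3] [0.1058 1.067  0.007 ]
side [115  53  57  35 761] [146.9  77.1] [0.1065 0.6424 0.007 ]
side [360 126  10   8  46] [364.6 129.1] [0.8928 0.3    0.007 ]
side [217 215  21  16 248] [226.8 222.5] [ 0.4618 -0.1198  0.007 ]
side [283 226  16  13 154] [290.5 232.1] [ 0.6202 -0.1493  0.007 ]
side [164 255   9   8  59] [168.1 258.4] [ 0.3327 -0.2325  0.007 ]
side [165 268  10   9  47] [168.5 273. ] [ 0.3404 -0.2727  0.007 ]
side [252 281  14  12 107] [258.4 286.8] [ 0.5408 -0.3065  0.007 ]
side [409 289  14  13  91] [416.3 293.8] [ 0.8804 -0.3206  0.007 ]
side [403 307  13  12 126] [408.8 312.7] [ 0.8515 -0.3655  0.007 ]
side [402 328  14  14 150] [408.6 334.3] [ 0.8379 -0.4125  0.007 ]
```

View pics/topcrop.png

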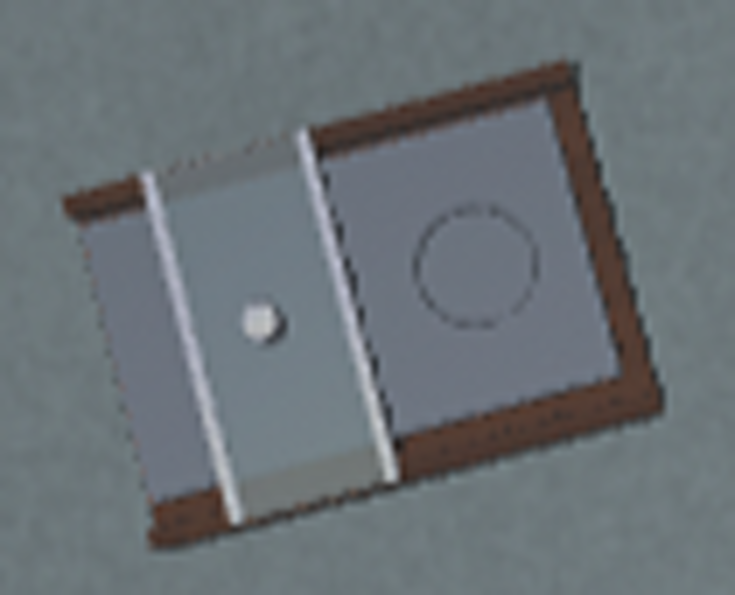

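View pics/sidecrop.png

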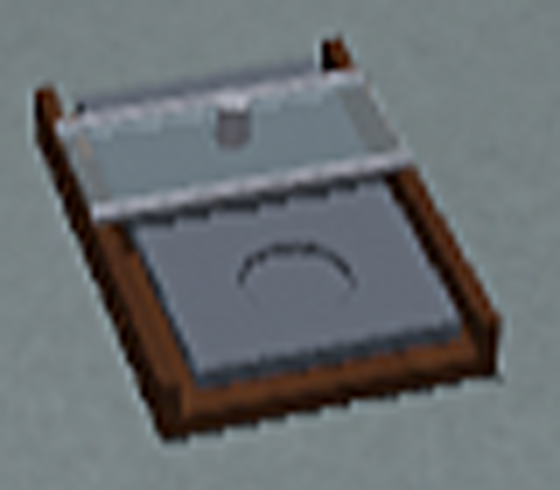

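```bash
cat >> h.py <<'E'
def step(x,y,z,yaw):
    """units to move from observed pose to target TCP (x,y,z), tool yaw deg"""
    s=observe();yw=np.radians(s["orientation"][2]);
    d=np.array([x,y,z])-s["position"]
    X=np.array([np.cos(yw),np.sin(yw)]);Y=np.array([np.sin(yw),-np.cos(yw)])
    dy=(yaw-s["orientation"][2]+180)%360-180
    print("t",round(s["time_s"],2),"pos",s["position"].round(4),"rpy",s["orientation"].round(2),"F",s["wrist_force"].round(2),"gap",round(s["finger_gap"]*1e3,2))
    print("units",np.round([d[:2]@X/.03,d[:2]@Y/.03,-d[2]/.03,-dy/5],3))
E
python3 - <<'E'
from h import *
f=lambda n,u,v,z:ray(n,u,v,z)
o={"top":(135,145),"side":(225,130)}
T=lambda x,y,z:f("top",x/7+135,y/7+145,z)
S=lambda x,y,z:f("side",x/7+225,y/7+130,z)
print("pocket top",T(477,265,.024))
print("pocket side rim back",S(297,243,.024), "L",S(238,290,.024),"R",S(355,290,.024))
print("knob top",T(260,320,.0565),"side",S(232,97,.0565))
c=[T(572,65,.0305),T(660,405,.0305),T(155,540,.0305),T(68,205,.0305)]
for a in c: print(a)
for a,b in ((0,3),(1,2)):
    v=c[b]-c[a]; print("yaw of +y", np.degrees(np.arctan2(v[1],v[0]))-90, np.hypot(*v[:2]))
d=np.load("pics/top0.npz")["d"]
print((d[176:192:2,192:215:2]*1000).round(0))
step(.6095,-.1505,.12,16)
# gray edge pairs of circle
p=cv2.cvtColor(np.load("pics/top0.npz")["p"],cv2.COLOR_RGB2GRAY).astype(float)
P=[]
for a in np.radians(np.arange(0,360,15)):
    r=np.arange(6,12,.1);u=203.1+r*np.cos(a);v=182.9+r*np.sin(a)
    g=cv2.remap(p.astype(np.float32),u.astype(np.float32),v.astype(np.float32),cv2.INTER_LINEAR).ravel()
    w=np.clip(np.median(g)-g-4,0,None)
    if w.sum()>0: rr=(w*r).sum()/w.sum();P.append((203.1+rr*np.cos(a),182.9+rr*np.sin(a)))
P=np.array(P,np.float32);e=cv2.fitEllipse(P);print(e,ray("top",*e[0],.024))
E
```

```text
pocket top [0.56751302 0.06397859 0.024     ]
pocket side rim back [0.56758831 0.08976468 0.024     ] L [0.54323468 0.05964474 0.024     ] R [0.59039508 0.06037888 0.024     ]
knob top [0.54121959 0.14052696 0.0565    ] side [0.54050892 0.14552229 0.0565    ]
[0.64485979 0.0296333  0.0305    ]
[ 0.51517707 -0.00821299  0.0305    ]
[0.45889065 0.18134004 0.0305    ]
[0.58570913 0.22027641 0.0305    ]
yaw of +y 17.237497603275358 0.199608604315473
yaw of +y 16.538409755368278 0.19773343575797275
[[1317. 1318. 1320. 1323. 1319. 1326. 1324. 1321. 1321. 1314. 1320. 1319.]
 [1318. 1315. 1318. 1320. 1325. 1321. 1324. 1322. 1320. 1319. 1316. 1314.]
 [1316. 1316. 1322. 1322. 1319. 1320. 1319. 1324. 1320. 1323. 1313. 1314.]
 [1313. 1317. 1318. 1323. 1314. 1323. 1322. 1323. 1322. 1319. 1313. 1315.]
 [1317. 1312. 1327. 1323. 1318. 1320. 1319. 1322. 1318. 1317. 1313. 1316.]
 [1314. 1312. 1316. 1318. 1316. 1318. 1320. 1320. 1316. 1321. 1313. 1315.]
 [1315. 1311. 1317. 1319. 1324. 1319. 1316. 1321. 1320. 1311. 1310. 1313.]
 [1314. 1311.    0. 1317. 1318. 1318. 1320. 1319. 1314. 1311. 1311. 1314.]]
t 0.15 pos [ 0.1539 -0.5276  0.2236] rpy [-1.799e+02 -1.000e-02  1.626e+01] F [-0.23  0.3   0.46] gap 94.08
units [18.098 -7.816  3.453  0.052]
((202.56460571289062, 182.64132690429688), (16.572872161865234, 17.094470977783203), 93.30339813232422) [0.568054  0.0655508 0.024    ]
```

```bash
python3 -m handwheel '[[1.2,-0.5,0.2,0],[2.4,-1,0.4,0],[3.6,-1.5,0.6,0],[4.8,-2,0.8,0],[6,-2.5,1,0],[7.2,-3,1.2,0],[8.4,-3.5,1.4,0],[9.6,-4,1.5,0]]' 70
python3 -m handwheel '[[1.2,-0.5,0.2,0],[2.4,-1,0.4,0],[3.6,-1.5,0.6,0],[4.8,-2,0.8,0],[6,-2.5,1,0],[7.2,-3,1.1,0],[8,-3.6,1.2,0],[8.5,-3.8,1.2,0]]'
python3 -m handwheel '[[0,0,0,0],[0,0,0,0],[0,0,0,0],[0,0,0,0],[0,0,0,0],[0,0,0,0],[0,0,0,0],[0,0,0,0]]'
python3 - <<'E'
from h import *
s=observe();p,d=get_image("wrist");np.savez("pics/w1.npz",p=p,d=d,pos=s["position"],rpy=s["orientation"]);cv2.imwrite("pics/w1.png",p[:,:,::-1])
step(.6205,-.1505,.05,16)
E
```

```text
time_s: 0.82
position: [0.3977, -0.3303, 0.1783]
orientation: [-179.9, 0.0, 16.3]
wrist_force: [1.0, -0.4, 0.1]
finger_gap: 0.0704
time_s: 1.48
position: [0.6109, -0.1475, 0.1416]
orientation: [-179.8, 0.1, 16.5]
wrist_force: [0.3, -0.3, -0.6]
finger_gap: 0.0702
time_s: 2.15
position: [0.6095, -0.1518, 0.1437]
orientation: [180.0, -0.0, 16.2]
wrist_force: [-0.2, 0.6, 0.8]
finger_gap: 0.07
t 2.2 pos [ 0.6096 -0.1517  0.1437] rpy [ 1.7999e+02 -1.0000e-02  1.6230e+01] F [ 0.15  0.19 -0.03] gap 70.06
units [0.361 0.063 3.122 0.045]
```

View pics/w1.png

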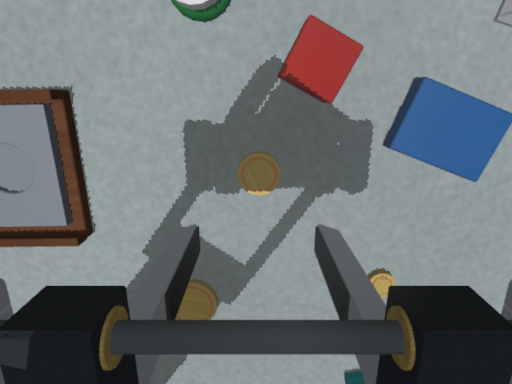

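```bash
python3 - <<'E'
from h import *
D=np.load("pics/w1.npz");p=D["p"];hsv=cv2.cvtColor(p,cv2.COLOR_RGB2HSV)
m=((hsv[:,:,0]>15)&(hsv[:,:,0]<32)&(hsv[:,:,1]>100)).astype(np.uint8)[140:205,220:300]
k,l,s,c=cv2.connectedComponentsWithStats(m);i=1+s[1:,4].argmax()
print(s[i]); u,v=c[i]+[220,140]
w=ray("wrist",u,v,.008,(D["pos"],D["rpy"]));print(w)
for du in(-s[i,2]/2,s[i,2]/2):print(ray("wrist",u+du,v,.009,(D["pos"],D["rpy"])))
step(w[0],w[1],.024,16.23)
E
```

```text
[  18   12   43   43 1241]
[ 0.62168052 -0.15056172  0.008     ]
[ 0.61620637 -0.13092037  0.009     ]
[ 0.62760203 -0.17006004  0.009     ]
t 2.2 pos [ 0.6096 -0.1517  0.1437] rpy [ 1.7999e+02 -1.0000e-02  1.6230e+01] F [ 0.15  0.19 -0.03] gap 70.06
units [ 3.980e-01  7.600e-02  3.989e+00 -1.000e-03]
```

```bash
python3 -m handwheel '[[0.4,0.08,0.8,0],[0.4,0.08,1.7,0],[0.4,0.08,2.6,0],[0.4,0.08,3.3,0],[0.4,0.08,3.8,0],[0.4,0.08,3.98,0],[0.4,0.08,3.98,0],[0.4,0.08,3.98,0]]'
python3 -c "
from h import *
step(.6217,-.1506,.024,16.23)"
```

```text
time_s: 2.87
position: [0.6224, -0.1505, 0.0248]
orientation: [180.0, -0.0, 16.3]
wrist_force: [-0.5, -0.2, -0.1]
finger_gap: 0.0699
t 2.87 pos [ 0.6224 -0.1505  0.0248] rpy [ 1.7997e+02 -4.0000e-02  1.6260e+01] F [-0.52 -0.2  -0.06] gap 69.87
units [-0.023 -0.002  0.025  0.006]
```

```bash
python3 -m handwheel '[[-0.02,0,0.02,0],[-0.02,0,0.02,0],[-0.02,0,0.02,0],[-0.02,0,0.02,0],[-0.02,0,0.02,0],[-0.02,0,0.02,0],[-0.02,0,0.02,0],[-0.02,0,0.02,0]]' 36
python3 -c "
from h import *
step(.5678,.0647,.07,16.9)"
```

```text
time_s: 3.53
position: [0.6217, -0.1505, 0.0243]
orientation: [180.0, -0.0, 16.3]
wrist_force: [-0.8, 0.9, 3.9]
finger_gap: 0.0406
t 3.53 pos [ 0.6217 -0.1505  0.0243] rpy [ 1.7997e+02 -5.0000e-02  1.6260e+01] F [-0.83  0.91  3.89] gap 40.58
units [ 0.283 -7.39  -1.525 -0.127]
```

```bash
python3 -m handwheel '[[0,0,-0.3,0],[0,0,-0.8,0],[0,0,-1.6,0],[0,-0.6,-2.4,0],[0,-1.6,-3,0],[0,-2.7,-3.2,0],[0,-3.4,-3.2,0],[0,-3.4,-3.2,0]]'
python3 - <<'E'
from h import *
s=observe();p,d=get_image("wrist");np.savez("pics/w2.npz",p=p,d=d,pos=s["position"],rpy=s["orientation"]);cv2.imwrite("pics/w2.png",p[:,:,::-1])
step(.5678,.0647,.07,16.9)
E
```

```text
time_s: 4.2
position: [0.592, -0.0486, 0.1205]
orientation: [-179.9, -0.1, 16.5]
wrist_force: [-0.0, 0.6, -1.0]
finger_gap: 0.0401
t 4.25 pos [ 0.5922 -0.0508  0.1198] rpy [1.7999e+02 1.0000e-02 1.6440e+01] F [ 1.39 -0.36 -0.7 ] gap 40.14
units [ 0.307 -3.922  1.66  -0.093]
```

View pics/w2.png

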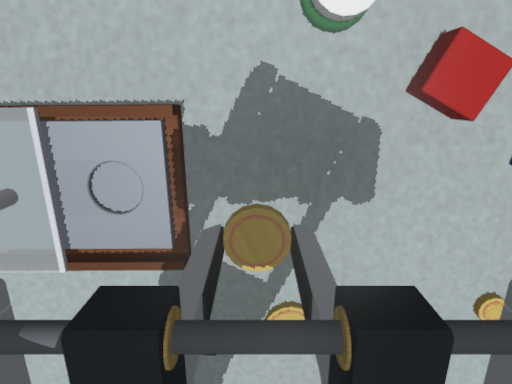

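The medal is held between the fingertips at (257,238), and the pocket is visible as a recess at (116,186). Now I measure the medal's tilt and its offset in the grip, and the pocket position.

```bash
cat > m.py <<'E'
from h import *
from scipy.spatial.transform import Rotation as Ro
import sys
def medal(f,box):
    D=np.load(f);p=D["p"];d=D["d"];x0,y0,x1,y1=box
    hsv=cv2.cvtColor(p,cv2.COLOR_RGB2HSV)
    m=((hsv[:,:,0]>12)&(hsv[:,:,0]<34)&(hsv[:,:,1]>90)).astype(np.uint8)
    mm=np.zeros_like(m);mm[y0:y1,x0:x1]=m[y0:y1,x0:x1]
    k,l,s,c=cv2.connectedComponentsWithStats(mm);i=1+s[1:,4].argmax();print(s[i],c[i].round(1))
    v,u=np.nonzero((l==i)&(d>0)); K=camera_params("wrist")["K"]; z=d[v,u]
    X=np.c_[(u-K[0,2])*z/K[0,0],(v-K[1,2])*z/K[1,1],z]
    H=camera_params("wrist")["hand_eye"]; X=X@H[:3,:3].T+H[:3,3]
    A=np.c_[X[:,:2],np.ones(len(X))]
    ok=np.ones(len(X),bool)
    for _ in range(4):
        q=np.linalg.lstsq(A[ok],X[ok,2],rcond=None)[0]; r=X[:,2]-A@q; ok=abs(r)<.003
    print("tool plane slopes deg",np.degrees(q[:2]).round(2),"z at 0",q[2].round(4),"mean",X[ok].mean(0).round(4),"ext",X[ok].min(0).round(4),X[ok].max(0).round(4))
if __name__=="__main__":
    medal("pics/w2.npz",(200,190,310,275))
    D=np.load("pics/w2.npz");pose=(D["pos"],D["rpy"])
    g=cv2.cvtColor(D["p"],cv2.COLOR_RGB2GRAY)
    cv2.imwrite("pics/w2c.png",cv2.resize(D["p"][145:230,60:180,::-1],None,fx=6,fy=6,interpolation=cv2.INTER_CUBIC))
    for u,v in((116,186),(89,186),(143,187),(116,160),(116,213)):print(ray("wrist",u,v,.024,pose).round(4))
E
python3 m.py
```

```text
[ 231  217   52   48 1914] [256.8 240.5]
tool plane slopes deg [-0.03  0.04] z at 0 0.0129 mean [-0.0004  0.0005  0.0129] ext [-0.0168 -0.0149  0.0108] [0.0148 0.0155 0.0148]
[0.5683 0.067  0.024 ]
[0.5618 0.0887 0.024 ]
[0.5739 0.0452 0.024 ]
[0.5902 0.0707 0.024 ]
[0.5444 0.0631 0.024 ]
```

View pics/w2c.png

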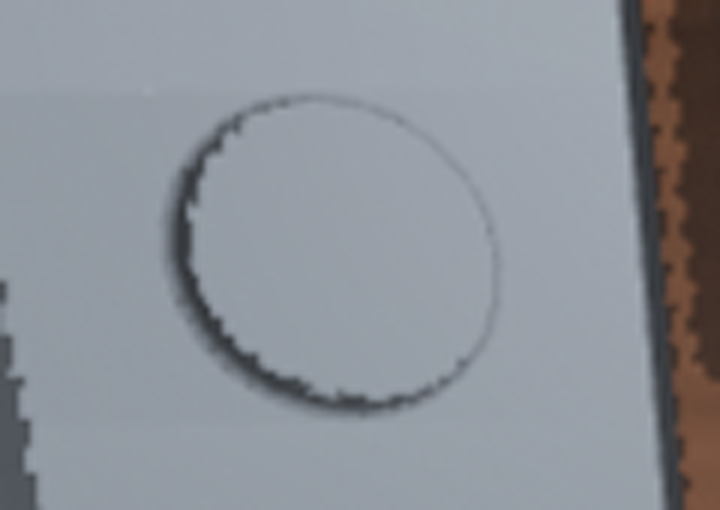

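```bash
python3 -m handwheel '[[0.1,-0.6,0,0],[0.2,-1.5,0,0],[0.2,-2.4,0,0],[0.2,-3.2,0.2,0],[0.2,-3.8,0.8,0],[0.2,-3.9,1.5,0],[0.2,-3.96,1.9,0],[0.2,-3.96,2.1,0]]'
python3 -m handwheel '[[0,0,0,0],[0,0,0,0],[0,0,0,0],[0,0,0,0],[0,0,0,0],[0,0,0,0],[0,0,0,0],[0,0,0,0]]'
python3 -c "
from h import *
step(.568,.066,.048,16.4)"
```

```text
time_s: 4.92
position: [0.5637, 0.0625, 0.0534]
orientation: [-180.0, 0.3, 16.2]
wrist_force: [-0.2, -0.2, -1.4]
finger_gap: 0.0404
time_s: 5.58
position: [0.5655, 0.0632, 0.0568]
orientation: [180.0, -0.0, 16.3]
wrist_force: [0.4, 0.3, -0.8]
finger_gap: 0.0406
t 5.58 pos [0.5655 0.0632 0.0568] rpy [ 1.7999e+02 -3.0000e-02  1.6260e+01] F [ 0.36  0.26 -0.79] gap 40.56
units [ 0.108 -0.067  0.292 -0.028]
```

```bash
python3 -m handwheel '[[0,0,0.04,0],[0,0,0.08,0],[0,0,0.12,0],[0,0,0.16,0],[0,0,0.19,0],[0,0,0.22,0],[0,0,0.24,0],[0,0,0.24,0]]'
python3 -m handwheel '[[0,0,0.01,0],[0,0,0.02,0],[0,0,0.03,0],[0,0,0.04,0],[0,0,0.05,0],[0,0,0.05,0],[0,0,0.05,0],[0,0,0.05,0]]'
```

```text
time_s: 6.25
position: [0.5652, 0.0632, 0.049]
orientation: [180.0, 0.0, 16.3]
wrist_force: [-0.4, 0.4, -1.0]
finger_gap: 0.0405
time_s: 6.92
position: [0.5654, 0.0632, 0.048]
orientation: [180.0, -0.0, 16.3]
wrist_force: [-0.9, 0.3, -0.3]
finger_gap: 0.0406
```

```bash
python3 -m handwheel '[[0,0,0.01,0],[0,0,0.02,0],[0,0,0.03,0],[0,0,0.04,0],[0,0,0.04,0],[0,0,0.04,0],[0,0,0.04,0],[0,0,0.04,0]]'
python3 -m handwheel '[[0,0,0.01,0],[0,0,0.02,0],[0,0,0.03,0],[0,0,0.03,0],[0,0,0.03,0],[0,0,0.03,0],[0,0,0.03,0],[0,0,0.03,0]]'
```

```text
time_s: 7.58
position: [0.5656, 0.0632, 0.0475]
orientation: [180.0, -0.1, 16.3]
wrist_force: [-1.6, -0.0, 4.8]
finger_gap: 0.0406
time_s: 8.25
position: [0.5658, 0.0632, 0.0472]
orientation: [180.0, -0.1, 16.3]
wrist_force: [-3.0, 0.1, 7.0]
finger_gap: 0.0406
```

Contact is at 7 N on the plate. Now I slide towards the measured pocket.

```bash
python3 -m handwheel '[[0.01,-0.01,0,0],[0.03,-0.02,0,0],[0.04,-0.03,0,0],[0.05,-0.04,0,0],[0.06,-0.05,0,0],[0.07,-0.06,0,0],[0.08,-0.06,0,0],[0.08,-0.06,0,0]]'
python3 -m handwheel '[[0,0,0,0],[0.01,-0.01,0,0],[0.02,-0.02,0,0],[0.03,-0.03,0,0],[0.03,-0.03,0,0],[0.03,-0.03,0,0],[0.03,-0.03,0,0],[0.03,-0.03,0,0]]'
```

```text
time_s: 8.92
position: [0.567, 0.0641, 0.047]
orientation: [179.8, 0.1, 16.2]
wrist_force: [-4.5, -2.5, 7.3]
finger_gap: 0.0405
time_s: 9.58
position: [0.5677, 0.065, 0.0469]
orientation: [179.8, 0.0, 16.2]
wrist_force: [-3.8, -3.2, 8.0]
finger_gap: 0.0405
```

```bash
python3 -m handwheel '[[0,-0.01,0,0],[0.01,-0.02,0,0],[0.01,-0.03,0,0],[0.01,-0.04,0,0],[0.02,-0.05,0,0],[0.02,-0.06,0,0],[0.02,-0.06,0,0],[0.02,-0.06,0,0]]'
python3 -c "
from h import *
step(.568,.066,.048,16.4)"
```

```text
time_s: 10.25
position: [0.5676, 0.0687, 0.0452]
orientation: [-180.0, 0.0, 16.3]
wrist_force: [0.0, 0.5, -1.5]
finger_gap: 0.0402
t 10.25 pos [0.5676 0.0687 0.0452] rpy [-1.7999e+02  3.0000e-02  1.6270e+01] F [ 0.04  0.54 -1.47] gap 40.18
units [-0.013  0.092 -0.092 -0.026]
```

The force vanished and z fell, so it has dropped past the rim. I lower it gently.

```bash
python3 -m handwheel '[[0,0,0.01,0],[0,0,0.02,0],[0,0,0.03,0],[0,0,0.04,0],[0,0,0.04,0],[0,0,0.04,0],[0,0,0.04,0],[0,0,0.04,0]]'
```

```text
time_s: 10.92
position: [0.5678, 0.0686, 0.0445]
orientation: [180.0, -0.0, 16.3]
wrist_force: [-0.7, -0.3, -2.5]
finger_gap: 0.0402
```

```bash
python3 -m handwheel '[[0,0,0.01,0],[0,0,0.02,0],[0,0,0.03,0],[0,0,0.03,0],[0,0,0.03,0],[0,0,0.03,0],[0,0,0.03,0],[0,0,0.03,0]]'
python3 -m handwheel '[[0,0,0.01,0],[0,0,0.02,0],[0,0,0.02,0],[0,0,0.02,0],[0,0,0.02,0],[0,0,0.02,0],[0,0,0.02,0],[0,0,0.02,0]]'
```

```text
time_s: 11.58
position: [0.5678, 0.0686, 0.0436]
orientation: [180.0, 0.0, 16.3]
wrist_force: [0.4, 0.7, -1.6]
finger_gap: 0.0406
time_s: 12.25
position: [0.5679, 0.0686, 0.0432]
orientation: [180.0, -0.0, 16.3]
wrist_force: [-0.9, -1.0, 2.2]
finger_gap: 0.0408
```

```bash
python3 -m handwheel '[[0,0,0,0],[0,0,0,0],[0,0,0,0],[0,0,0,0],[0,0,0,0],[0,0,0,0],[0,0,0,0],[0,0,0,0]]' 56
python3 -m handwheel '[[0,0,-0.3,0],[0,0,-0.8,0],[0,0,-1.5,0],[0,0,-2.2,0],[0,0,-2.9,0],[0,0,-3.3,0],[0,0,-3.3,0],[0,0,-3.3,0]]'
python3 - <<'E'
from h import *
s=observe();p,d=get_image("wrist");np.savez("pics/w3.npz",p=p,d=d,pos=s["position"],rpy=s["orientation"]);cv2.imwrite("pics/w3.png",p[:,:,::-1])
step(.5678,.0686,.07,16.9)
from m import medal
medal("pics/w3.npz",(200,110,310,260))
E
```

```text
time_s: 12.92
position: [0.5682, 0.0684, 0.0433]
orientation: [180.0, -0.1, 16.3]
wrist_force: [1.4, -2.6, 4.4]
finger_gap: 0.0562
time_s: 13.58
position: [0.5678, 0.0689, 0.1421]
orientation: [-180.0, -0.0, 16.3]
wrist_force: [0.3, 0.7, 0.3]
finger_gap: 0.0561
t 13.63 pos [0.567  0.0688 0.1408] rpy [-1.7995e+02  1.1000e-01  1.6270e+01] F [ 0.34 -0.05  0.62] gap 55.86
units [ 0.022  0.015  2.36  -0.126]
[ 235  169   46   46 1542] [257.5 191.9]
tool plane slopes deg [ 0.14 -0.06] z at 0 0.112 mean [-0.0002  0.0009  0.112 ] ext [-0.021  -0.0192  0.1098] [0.0202 0.0211 0.115 ]
```

View pics/w3.png

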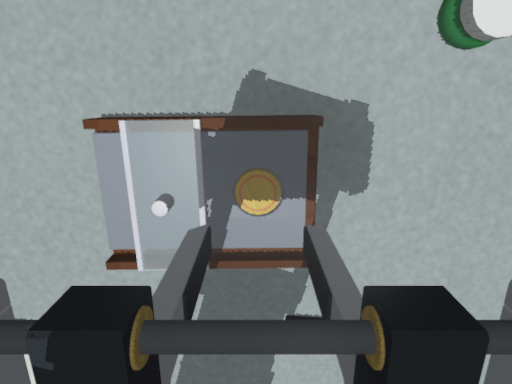

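The medal at (258,192) lies flat. I'll check its height against the plate and locate the knob, whose top is at (160,208).

```bash
python3 - <<'E'
from h import *
D=np.load("pics/w3.npz");d=D["d"];K=camera_params("wrist")["K"];H=camera_params("wrist")["hand_eye"]
v,u=np.mgrid[0:384,0:512];X=np.stack([(u-K[0,2])*d/K[0,0],(v-K[1,2])*d/K[1,1],d],-1)@H[:3,:3].T+H[:3,3]
for n,(a,b,c,e) in dict(medal=(245,180,270,200),plate=(212,150,230,230),plate2=(285,150,300,230),plate3=(240,140,280,160),knob=(157,205,163,211),win=(150,140,190,180)).items():
    q=X[b:e,a:c];q=q[d[b:e,a:c]>0];print(n,np.median(q[:,2]).round(4),(D["pos"][2]-np.median(q[:,2])).round(4))
k=ray("wrist",160,208.5,.0565,(D["pos"],D["rpy"]));print(k)
m=ray("wrist",257.5,191.9,.028,(D["pos"],D["rpy"]));print("medal",m)
step(k[0],k[1],.12,16.9)
cv2.imwrite("pics/w3c.png",cv2.resize(D["p"][180:230,135:195,::-1],None,fx=8,fy=8,interpolation=cv2.INTER_CUBIC))
E
```

```text
medal 0.1118 0.0303
plate 0.1164 0.0258
plate2 0.1164 0.0257
plate3 0.1164 0.0257
knob 0.0837 0.0584
win 0.1058 0.0363
[0.54001771 0.14288608 0.0565    ]
medal [0.56786195 0.06794728 0.028     ]
t 13.63 pos [0.567  0.0688 0.1408] rpy [-1.7995e+02  1.1000e-01  1.6270e+01] F [ 0.34 -0.05  0.62] gap 55.86
units [-0.173 -2.622  0.693 -0.126]
```

View pics/w3c.png

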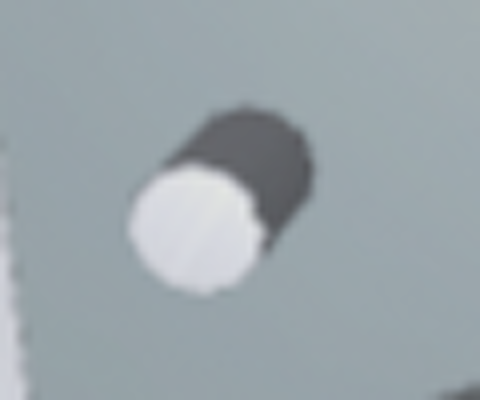

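```bash
python3 -m handwheel '[[-0.1,-0.8,0,-0.13],[-0.17,-1.8,0,-0.13],[-0.17,-2.62,0.3,-0.13],[-0.17,-2.62,0.8,-0.13],[-0.17,-2.62,1.2,-0.13],[-0.17,-2.62,1.2,-0.13],[-0.17,-2.62,1.2,-0.13],[-0.17,-2.62,1.2,-0.13]]' 30
python3 - <<'E'
from h import *
s=observe();p,d=get_image("wrist");np.savez("pics/w4.npz",p=p,d=d,pos=s["position"],rpy=s["orientation"]);cv2.imwrite("pics/w4.png",p[:,:,::-1])
step(.540,.1429,.0575,16.9)
E
```

```text
time_s: 14.3
position: [0.541, 0.142, 0.1055]
orientation: [180.0, 0.1, 16.8]
wrist_force: [0.7, -0.6, -0.0]
finger_gap: 0.03
t 14.35 pos [0.5414 0.142  0.1063] rpy [ 1.7999e+02 -3.0000e-02  1.6850e+01] F [ 0.01 -0.18 -0.  ] gap 30.28
units [-0.036 -0.041  1.626 -0.011]
```

View pics/w4.png

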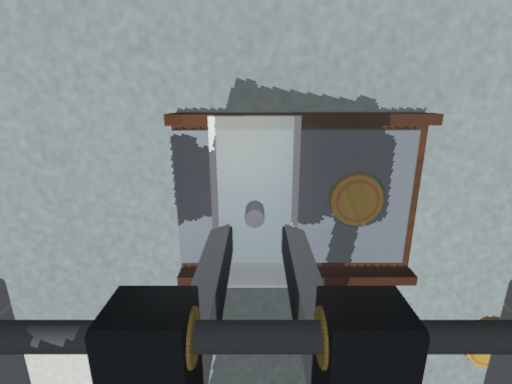

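The knob at (254,216) is centred between the fingers and the medal sits in its pocket at (358,200). Descending on the knob now.

```bash
python3 -m handwheel '[[-0.03,-0.04,0.3,0],[-0.03,-0.04,0.7,0],[-0.03,-0.04,1.1,0],[-0.03,-0.04,1.4,0],[-0.03,-0.04,1.55,0],[-0.03,-0.04,1.6,0],[-0.03,-0.04,1.6,0],[-0.03,-0.04,1.6,0]]'
python3 -m handwheel '[[0,0,0,0],[0,0,0,0],[0,0,0,0],[0,0,0,0],[0,0,0,0],[0,0,0,0],[0,0,0,0],[0,0,0,0]]' 9
python3 -c "
from h import *
step(.540,.1429,.0575,16.9)"
```

```text
time_s: 15.02
position: [0.5399, 0.1436, 0.0582]
orientation: [180.0, -0.0, 16.9]
wrist_force: [-0.1, -0.5, 0.6]
finger_gap: 0.0304
time_s: 15.68
position: [0.5401, 0.1436, 0.0586]
orientation: [180.0, -0.1, 16.9]
wrist_force: [0.1, -1.0, 2.0]
finger_gap: 0.0132
t 15.68 pos [0.5401 0.1436 0.0586] rpy [ 1.7999e+02 -7.0000e-02  1.6910e+01] F [ 0.12 -1.01  2.04] gap 13.2
units [-0.009  0.02   0.035  0.002]
```

```bash
python3 -m handwheel '[[0,0.15,0,0],[0,0.4,0,0],[0,0.7,0,0],[0,1.0,0,0],[0,1.3,0,0],[0,1.6,0,0],[0,1.8,0,0],[0,1.8,0,0]]'
python3 -m handwheel '[[0,0.2,0,0],[0,0.4,0,0],[0,0.6,0,0],[0,0.7,0,0],[0,0.8,0,0],[0,0.9,0,0],[0,0.9,0,0],[0,0.9,0,0]]'
python3 -m handwheel '[[0,0.04,0,0],[0,0.08,0,0],[0,0.12,0,0],[0,0.15,0,0],[0,0.18,0,0],[0,0.21,0,0],[0,0.21,0,0],[0,0.21,0,0]]'
```

```text
time_s: 16.35
position: [0.5566, 0.0893, 0.0586]
orientation: [179.9, -0.1, 16.8]
wrist_force: [0.3, -0.2, 5.4]
finger_gap: 0.0131
time_s: 17.02
position: [0.5641, 0.0646, 0.0585]
orientation: [179.9, -0.1, 16.9]
wrist_force: [0.5, -0.5, 5.0]
finger_gap: 0.0132
time_s: 17.68
position: [0.5649, 0.062, 0.0585]
orientation: [-179.7, -0.1, 16.9]
wrist_force: [-1.6, 6.7, 6.5]
finger_gap: 0.013
```

```bash
python3 -m handwheel '[[0,0.03,0,0],[0,0.06,0,0],[0,0.08,0,0],[0,0.08,0,0],[0,0.08,0,0],[0,0.08,0,0],[0,0.08,0,0],[0,0.08,0,0]]'
```

```text
time_s: 18.35
position: [0.565, 0.0619, 0.0585]
orientation: [-179.5, -0.1, 17.0]
wrist_force: [-3.1, 11.7, 7.0]
finger_gap: 0.013
```

```bash
python3 -m handwheel '[[0,-0.04,0,0],[0,-0.08,0,0],[0,-0.1,0,0],[0,-0.1,0,0],[0,-0.1,0,0],[0,-0.1,0,0],[0,-0.1,0,0],[0,-0.1,0,0]]'
python3 -m handwheel '[[0,0,0,0],[0,0,0,0],[0,0,0,0],[0,0,0,0],[0,0,0,0],[0,0,0,0],[0,0,0,0],[0,0,0,0]]' 28
python3 -m handwheel '[[0,0,-0.3,0],[0,0,-0.8,0],[0,0,-1.4,0],[0,0,-2.2,0],[0,0,-3,0],[0,0,-3.6,0],[0,0,-3.6,0],[0,0,-3.6,0]]'
python3 - <<'E'
from h import *
s=observe();p,d=get_image("wrist");np.savez("pics/w5.npz",p=p,d=d,pos=s["position"],rpy=s["orientation"]);cv2.imwrite("pics/w5.png",p[:,:,::-1])
q,_=get_image("side");cv2.imwrite("pics/s5.png",cv2.resize(q[110:310,130:370,::-1],None,fx=3,fy=3,interpolation=cv2.INTER_CUBIC))
k=ray("wrist",256,200,.0565,(s["position"],s["orientation"]))
step(.5,-.1,.2,16.9)
E
```

```text
time_s: 19.02
position: [0.5649, 0.0621, 0.0585]
orientation: [-179.8, -0.1, 16.9]
wrist_force: [-0.8, 6.7, 5.9]
finger_gap: 0.0133
time_s: 19.68
position: [0.5649, 0.0604, 0.0579]
orientation: [180.0, 0.0, 16.9]
wrist_force: [-0.4, -0.1, -0.5]
finger_gap: 0.0282
time_s: 20.35
position: [0.5657, 0.0606, 0.1676]
orientation: [179.9, -0.2, 16.9]
wrist_force: [-0.9, -0.9, -0.5]
finger_gap: 0.0273
t 20.45 pos [0.5641 0.0606 0.1646] rpy [-1.7997e+02  1.3000e-01  1.6910e+01] F [ 0.62 -0.26  0.25] gap 28.27
units [-3.603e+00  4.499e+00 -1.179e+00  3.000e-03]
```

View pics/w5.png

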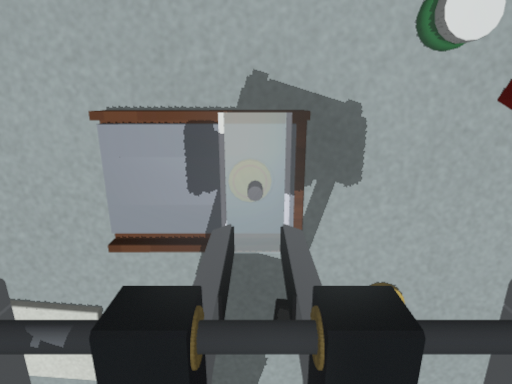

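View pics/s5.png

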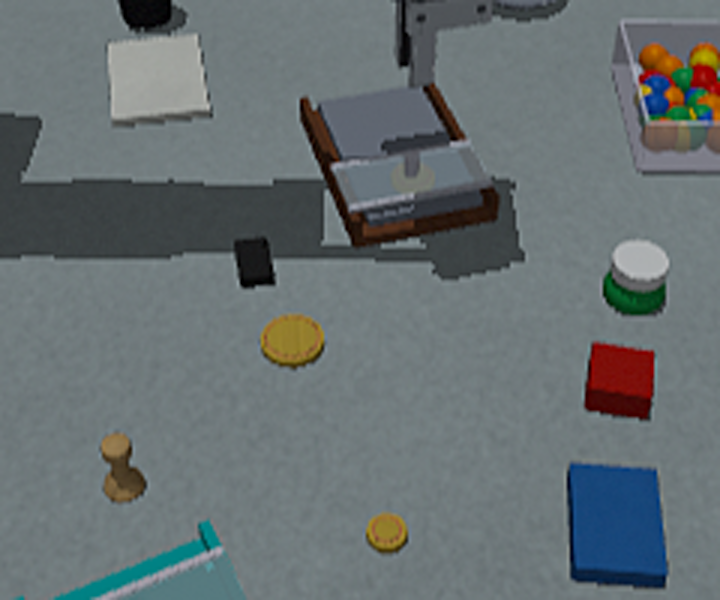

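```bash
python3 - <<'E'
from h import *
D=np.load("pics/w5.npz");P=(D["pos"],D["rpy"])
im=cv2.resize(D["p"][95:265,80:320,::-1],None,fx=3.3,fy=3.3,interpolation=cv2.INTER_CUBIC);cv2.imwrite("pics/w5c.png",im)
R=lambda u,v,z:ray("wrist",u,v,z,P)
y=np.array([-np.sin(np.radians(16.9)),np.cos(np.radians(16.9))])
for n,a in dict(endp=R(91,113,.0305),endm=R(309,112,.0305),w_p=R(218,113,.0345),w_m=R(292,113,.0345),knob=R(255,192,.0565)).items(): print(n,a.round(4),(a[:2]@y).round(4))
E
```

```text
endp [0.5871 0.2238 0.0305] 0.0434
endm [0.6455 0.0349 0.0305] -0.1542
w_p [0.6209 0.1132 0.0345] -0.0722
w_m [0.6402 0.0498 0.0345] -0.1384
knob [0.5663 0.0619 0.0565] -0.1054
```

View pics/w5c.png

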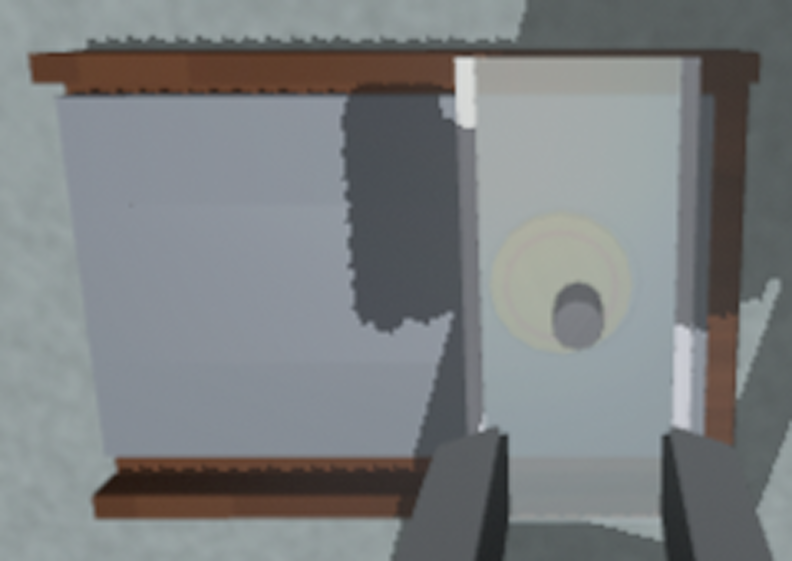

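The medal lies flat under the window. The knob is 50.0 mm from the frame's middle, which is the closed position, and the arm is clear. Handing in.

```bash
python3 -c "
from plant import *
print(sign_off())"
```

```text
the job is handed in; nothing more can be done
None
```

The middle-sized medal is seated in its pocket with the window closed over it, and I handed the job in at about 20.5 s.

- **Seating:** I set the medal on the plate and slid it under about 7–8 N, the highest reading. It then dropped: the force vanished and it went about 4.6 mm lower than its first contact with the plate. I released it there. The depth picture showed it flat, 4.6 mm proud of the plate against 4 mm expected, and clearly not the 9 mm of a disc lying on top.
- **Window:** I gripped the knob and slid the window 85 mm to a hard stop. It moved only 0.1 mm more when the push rose from 7 to 12 N. The last wrist picture put the knob 50.0 mm from the frame's middle, which is fully closed. My earlier estimate from the top camera gave 46 mm. I trusted the wrist picture because it fits the hard stop.
- **Other goods:** The last side picture showed the other two medals, pawn, eraser, putty tin, dice box and card box looking undisturbed, though I did not re-measure their positions. The arm went nowhere near the turquoise look-alike, and nothing was touching the robot at the end.

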